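Pin the jar stand and unscrew the jar's tight cap

TASK

The jar is clamped on a revolving stand that would spin with it, so first take the red-knobbed steel pin out of its wooden block, push it all the way down through the hole in the turntable's ear into the base below, and let go of it. Then unscrew the jar's tight white cap counter-clockwise until its threads let go, and finish while still holding the cap level and centred just above the jar's mouth, its rim one or two centimetres clear and touching nothing but your gripper, with the pin still in place. Leave the other things on the bench where they are.

Things in the scene. Friction and masses are not known exactly. Their poses are not given: they have to be found in the camera images.
- stand: Fixed blue round base of the revolving jar stand, 124 mm across and 14 mm high, with a 36 mm wide ear reaching out to 108 mm from the axis. Origin on the stand's axis at the bench surface; z up; its own -x points from the axis to the ear. Position and yaw vary.
- turntable (a joint): Angle (rad) of the aluminium turntable (116 mm across, from z 16 to 26 mm above the bench, with a matching ear) on the base; it turns easily both ways, counter-clockwise seen from above is positive. It starts at 0, where the holes in both ears are in line; with the pin in, it is locked with about 0.03 rad of play.
- flange_hole (a point): Centre of the mouth of the vertical 12 mm hole through the turntable's ear (10 mm thick, mouth chamfered by 2 mm), on the ear's top face, 26 mm above the bench and 90 mm from the stand's axis.
- base_hole (a point): Centre of the mouth of the 13 mm hole through the base's ear (14 mm thick), 14 mm above the bench, straight below the hole in the turntable at turntable angle 0.
- pin: Loose upright steel pin, 75 mm long, 80 g. Origin: centre of its tip, z towards the knob. Shank 10 mm thick, 24 mm long, tapered tip; collar 22 mm wide from 24 to 29 mm, 14 mm stem to 45 mm, round red knob 24 mm wide from 45 to 75 mm (grasp at 62). Starts with its collar on the wooden block, tip 6 mm above the bench; fully in, the collar rests on the ear, tip 2 mm above the bench.
- pin_tip (a point): Centre of the end of the pin's shank, the pin's origin.
- pin_block: Fixed dark wooden block, 50 mm (its x) by 90 mm (its y) and 30 mm high, with two vertical holes; the pin starts in the 13 mm hole 18 mm along the block's +y from its middle. Origin at the centre of its underside.
- jar_bottom (a point): Amber glass jar clamped on the turntable, on the stand's axis; turns with the turntable. 68 mm across, the shoulder slopes in from 44 mm above its bottom, neck 40 mm across (48 mm over the threads), mouth 76.5 mm above its bottom. This point is the centre of its bottom, 26 mm above the bench.
- jar_mouth (a point): Centre of the jar's mouth with the cap on, 102.5 mm above the bench (a springy rubber seal ring round it rises 3 mm when the cap is off).
- cap: Loose white ribbed screw cap, 56 mm across, 25 mm high, 50 g, red dot on top. Origin: centre of its lower rim, z up. At the start tight (0.2 to 0.6 N m), rim 81 mm above the bench. Turned counter-clockwise from above it rises 3 mm and lets go at about 1.3 rad, then lifts straight off; a stop comes at 1.75 rad. It cannot be pulled off before. About 10 mm is free below the rim for fingertips.
- tape_measure: Bystander: yellow tape measure, 37 x 77 x 62 mm. Origin under its centre.
- sanding_block_1: Bystander: grey sanding block, 60 x 103 x 34 mm. Origin under its centre.
- spring_clamp: Bystander: grey and black spring clamp lying flat, 84 x 137 x 26 mm. Origin under its centre.
- green_screwdriver: Bystander: screwdriver with green handle, lying, 33 x 223 x 28 mm. Origin under its centre.
- stir_stick: Bystander: flat wooden stir stick with a black end, 18 x 152 x 9 mm. Origin under its centre.
Things that resemble listed ones, but are neither listed nor needed, are in the scene too. There is more than one size of the pin; the one meant has the size given above.

How it is judged:
By the outcome, as a careful person would: the job done as asked, in the order asked, and still so for the second after the job is handed in, while the arm keeps its last pose, push and grip.
It also fails if it takes over 51 s, if anything falls off the work surface, if the arm or the gripper's body presses on something with over 40 N, if the wrist force passes 120 N, or if a joint passes its speed limit or range.

ROBOT

A 6-joint arm with a two-finger parallel gripper is mounted at the origin on the work surface; the furniture and walls round the work are solid. World frame = base frame: x ahead of the robot, y to its left, z up, the work surface at z = 0. Lengths are in m, angles in rad, forces in N, time in s.
With the tool pointing down it reaches from about 0.4 to 0.925 m from the base axis. Payload 12.5 kg.
Tool frame: the origin (TCP) lies between the finger pads; the fingertips stand 25 mm ahead of it and the grasp point (between the pads) lies 6 mm ahead of it; z points along the fingers, y is the line along which they close (so a half turn about z gives the same grasp; the last joint's range is limited). The gripper opens to 95 mm and grips with 3 to 60 N. Pads are 20 mm wide; open, the fingers measure 119 mm over their backs; the gripper's body (75 mm by 180 mm) begins 59 mm behind the grasp point.
Start: joints at [-1.275, 0.491, 1.559, -0, 1.092, -0.106], TCP at [0.244, -0.575, 0.24] pointing down, gripper open.
Joint ranges: [-3.1, 3.1], [-0.84, 2.19], [0.05, 2.79], [-1.13, 4.28], [0.06, 2.93], [-2.69, 2.69]. Speed limits (rad/s): [2.22, 2.22, 2.79, 3.14, 3.14, 3.14].

INTERFACE

Orientations are given as a unit quaternion [w, x, y, z].
In Python, from station import r gives the robot as it stands. The module is installed in compiled form; this text tells all that it offers.
- The arm moves only by the tool carry_out, never from a script. Its argument "increments" is text: rows parted by semicolons, each of 7 numbers parted by spaces: the turn, a rotation vector about the tool's x, y, z in degrees, then the shift along the tool's x, y, z in cm, then the finger opening in cm, from 0 to 9.51. A call has exactly 8 rows; each row shifts and turns the commanded pose from where the row before left it, along the tool's axes as they then stand; what a row does not reach is not made up. A row lasts 1/10 s, in which the tool goes at most 50 mm and 8.59 degrees, less where a joint would pass 70% of its speed; a pose out of reach is approached as far as the arm can. A call with a gripper value outside its range is refused whole. The fingers move at their own pace and stop on an object; "grip_force" is the grip in N (left out, the last holds). Time passes only in rows, so rows that do not move let the fingers close, or fill a call up. It gives the time, the measured TCP pose, the force, the opening and the grip force at its end, in the units of the state.
- r.observe(): the state, without advancing time (a new reading comes with each control period).
- r.grab_frame(name): name is "side" or "top"; returns a dict with "color" (420x560x3 uint8, red, green, blue), "range_z" (420x560 float32, m along the optical axis (not along the pixel's ray), 0 where there is no reading), "intrinsics" (3x3 intrinsics, pixels), "T" (4x4, takes a point from camera to world coordinates). Camera axes: x right, y down, z forward; pixel columns grow to the right and rows downward; lengths in m; the calibration is good to about 2 mm. A picture is of the moment at which its call begins.
- r.close_job(): hands the job in; it is judged then, once.
The state is a dict: "clock": time; "joints": joint angles; "dq": joint speeds; "effort": joint torques, N m; "tcp_pos": TCP position; "tcp_rot": TCP orientation; "contact_force": force on the tool from outside, world axes, zero at the start; "moment": the same for the moment, N m; "grip_width": finger opening in m; "grip_force": force on a finger pad.
Only numpy, scipy, OpenCV 4.12 (cv2) and the standard library are available. Lean on these libraries where they do the work, as an engineer would, in place of code of your own. Each camera call takes 0.05 s, during which the arm holds its last target. There are 200 camera calls.

## Working session

There is one attempt and no reset: what is moved stays moved. The work goes in short steps, Python scripts to look and compute and a tool call to move; the robot and the scene stay as the last step left them, time stands still between calls to the robot, and variables do not carry over. Pictures are saved under pics/ and viewed, at most 10 in all, crops included, and the job is handed in when it is done.

Besides the shell and the picture viewer there is one more tool, called after "Request:" by a JSON object that holds its "method" and its "body". carry_out: Moves the arm, as the interface text tells. Its arguments: {"type":"object","properties":{"increments":{"type":"string"},"grip_force":{"type":"number"}},"required":["increments"]}

```bash
mkdir -p pics
cat > h.py <<'E'
import numpy as np, cv2
from station import r
def snap(n,tag):
    f=r.grab_frame(n); cv2.imwrite(f'pics/{tag}.png',f['color'][:,:,::-1]); np.savez(f'pics/{tag}.npz',**f); return f
def world(f):
    z=f['range_z'];K=f['intrinsics'];v,u=np.mgrid[:z.shape[0],:z.shape[1]]
    p=np.stack([(u-K[0,2])/K[0,0]*z,(v-K[1,2])/K[1,1]*z,z],-1)
    return p@f['T'][:3,:3].T+f['T'][:3,3]
E
python3 - <<'E'
from h import *
for n in('top','side'):
    f=snap(n,n+'0'); print(n,f['T'].round(3).tolist(),f['intrinsics'].tolist())
print(r.observe())
E
```

```text
top [[-0.014, -0.999, 0.045, 0.427], [-1.0, 0.015, 0.004, -0.171], [-0.004, -0.045, -0.999, 1.26], [0.0, 0.0, 0.0, 1.0]] [[401.3853781864233, 0.0, 275.2797637555598], [0.0, 401.3853781864233, 201.67804559830302], [0.0, 0.0, 1.0]]
side [[0.982, -0.101, 0.159, 0.327], [-0.187, -0.408, 0.893, -1.172], [-0.026, -0.907, -0.42, 0.58], [0.0, 0.0, 0.0, 1.0]] [[386.97628436756924, 0.0, 281.0620983253967], [0.0, 386.97628436756924, 212.761208297452], [0.0, 0.0, 1.0]]
{'clock': 0.1, 'joints': array([-1.27460923e+00,  4.91490918e-01,  1.55937433e+00, -2.64230356e-05,
        1.09169933e+00, -1.05610015e-01]), 'dq': array([ 0.00048386, -0.00111335, -0.00110385,  0.00030324, -0.00140764,
        0.0002961 ]), 'effort': array([ 3.94314935e-03, -6.13619757e+01, -2.58608097e+01,  6.93671429e-02,
        4.70005721e-02, -5.95074471e-05]), 'tcp_pos': array([ 0.24437635, -0.57504352,  0.23913025]), 'tcp_rot': array([-4.82640126e-04,  9.79886335e-01,  1.99555844e-01, -5.79042836e-05]), 'contact_force': array([ 0.05960166, -0.53844311, -0.76487879]), 'moment': array([-0.03427879,  0.01159916, -0.01911382]), 'grip_force': 0.0, 'grip_width': 0.09515188173421779}
```

View pics/top0.png

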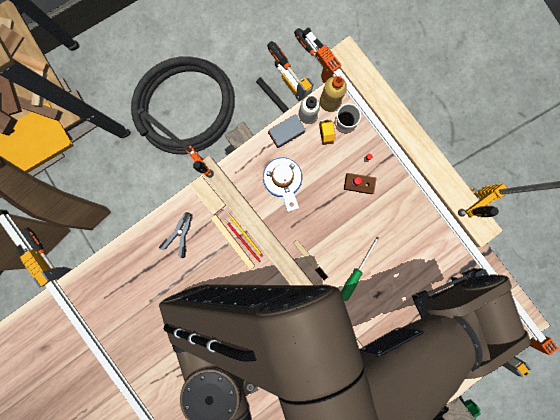

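View pics/side0.png

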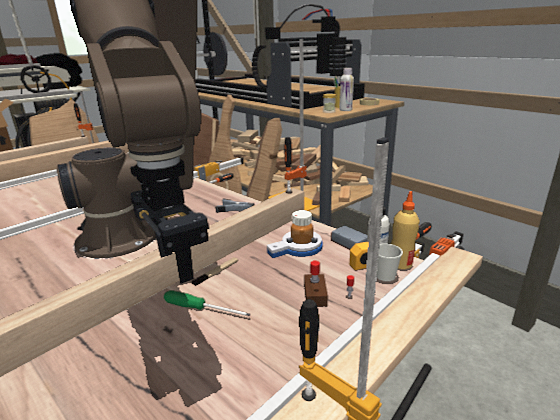

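The top view shows the cap at about (282,175), the ear at (291,203), the pin in its block at (358,181) and a smaller loose pin at (369,157). A beam runs left of the stand. The side view shows the jar at (302,228) and the knob at (315,267).

Run:
```python
from h import *
t=np.load('pics/top0.npz');s=np.load('pics/side0.npz')
a=cv2.resize(t['color'][145:225,250:390],None,fx=5.6,fy=5.6,interpolation=2)
b=cv2.resize(s['color'][200:310,255:365],None,fx=2.5,fy=2.5,interpolation=2)
cv2.imwrite('pics/c1.png',a[:,:,::-1])
wt=world(t);ws=world(s)
for n,w,pts in(('top',wt,[(282,175),(358,181),(369,157),(291,203),(355,184),(368,187),(348,178),(376,182),(205,170),(250,220),(280,250)]),('side',ws,[(302,215),(315,267),(315,285),(350,282),(285,246),(250,225),(150,290)])):
    for u,v in pts: print(n,(u,v),w[v,u].round(3))
for n,d,w in(('top',t,wt),('side',s,ws)):
    c=d['color'].astype(int); red=(c[...,0]>150)&(c[...,1]<80)&(c[...,2]<80)
    k,l,st,_=cv2.connectedComponentsWithStats(red.astype(np.uint8))
    for i in range(1,k):
        if st[i,4]>8:
            p=w[l==i]; print(n,st[i],np.median(p,0).round(3),p.max(0).round(3),p.min(0).round(3))
```

```text
top (282, 175) [ 0.556 -0.187  0.107]
top (358, 181) [ 0.538 -0.411  0.08 ]
top (369, 157) [ 0.612 -0.45   0.059]
top (291, 203) [ 0.479 -0.216 -0.001]
top (355, 184) [ 0.53  -0.405  0.064]
top (368, 187) [ 0.524 -0.452  0.026]
top (348, 178) [ 0.552 -0.391  0.029]
top (376, 182) [ 0.541 -0.484 -0.   ]
top (205, 170) [0.56  0.016 0.214]
top (250, 220) [ 0.427 -0.092  0.091]
top (280, 250) [ 0.339 -0.178  0.088]
side (302, 215) [ 0.561 -0.196  0.107]
side (315, 267) [ 0.538 -0.422  0.077]
side (315, 285) [ 0.536 -0.432  0.033]
side (350, 282) [ 0.613 -0.458  0.047]
side (285, 246) [ 0.504 -0.225  0.029]
side (250, 225) [ 0.416 -0.132  0.061]
side (150, 290) [ 0.144 -0.345  0.02 ]
top [367 154   5   5  19] [ 0.615 -0.451  0.056] [ 0.622 -0.444  0.061] [ 0.609 -0.457  0.052]
top [354 177   8   8  42] [ 0.54  -0.412  0.081] [ 0.55  -0.171  1.26 ] [ 0.427 -0.421  0.075]
top [227 223  33  39 102] [ 0.361 -0.067  0.007] [ 0.427 -0.014  1.26 ] [ 0.3   -0.171 -0.004]
side [ 78 124  13   6  46] [-0.366  1.2    0.128] [-0.339  1.219  0.144] [-0.408  1.184  0.113]
side [406 192   6  10  32] [ 0.803 -0.345  0.197] [ 0.809 -0.339  0.209] [ 0.797 -0.351  0.186]
side [403 203  11   7  27] [ 0.8   -0.354  0.175] [ 0.811 -0.334  0.58 ] [ 0.327 -1.172  0.167]
side [438 240  12   5  20] [ 0.933 -0.333  0.044] [ 0.946 -0.319  0.58 ] [ 0.327 -1.172  0.041]
side [311 261   9   5  36] [ 0.541 -0.413  0.082] [ 0.55  -0.404  0.084] [ 0.531 -0.419  0.078]
side [347 276   7   4  22] [ 0.615 -0.454  0.056] [ 0.622 -0.447  0.058] [ 0.609 -0.459  0.054]
```

View pics/c1.png

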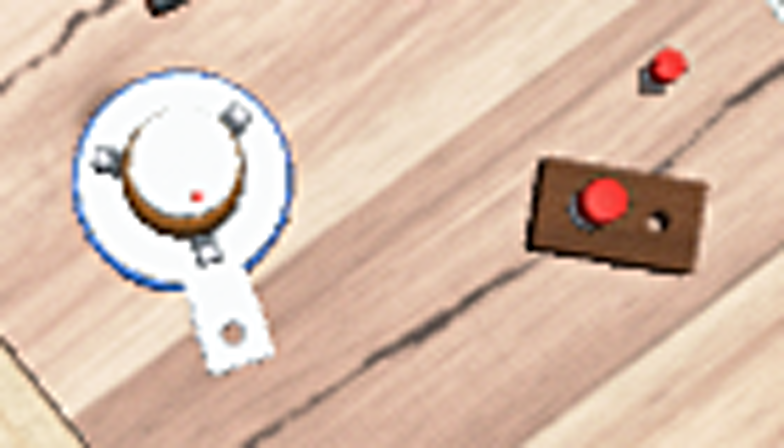

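```bash
cat >> h.py <<'E'
def ray(f,u,v,z):
    d=f['T'][:3,:3]@np.linalg.inv(f['intrinsics'])@[u,v,1];o=f['T'][:3,3]; return (o+d*(z-o[2])/d[2])
def mv(goal,yaw):
    # needed turn (deg, tool z) and shift (cm, tool axes now); goal = TCP position, yaw = heading of tool x (deg)
    from scipy.spatial.transform import Rotation as R
    s=r.observe();q=s['tcp_rot'];M=R.from_quat([q[1],q[2],q[3],q[0]]).as_matrix()
    y=np.deg2rad(yaw);G=np.array([[np.cos(y),np.sin(y),0],[np.sin(y),-np.cos(y),0],[0,0,-1]]).T
    G=np.stack([[np.cos(y),np.sin(y),0],[np.sin(y),-np.cos(y),0],[0,0,-1]],1)
    print('turn',np.rad2deg(R.from_matrix(M.T@G).as_rotvec()).round(2),'shift tool',(M.T@(np.array(goal)-s['tcp_pos'])*100).round(2),'shift in goal frame',(G.T@(np.array(goal)-s['tcp_pos'])*100).round(2),'tcp',s['tcp_pos'].round(4),'F',s['contact_force'].round(1),'w',round(s['grip_width'],4),'gf',round(s['grip_force'],1),'t',s['clock'],'j6',s['joints'][5].round(2))
E
python3 - <<'E'
from h import *
t=np.load('pics/top0.npz');w=world(t)
c=t['color'].astype(int)
h=ray(t,291.6,204.1,.026);a=ray(t,282.7,177.1,.02);cp=ray(t,282.9,172.9,.106);p=ray(t,357.9,180.9,.068)
print('hole',h,'axis',a,'cap',cp,'pin',p,'dist',np.linalg.norm(h-cp),np.rad2deg(np.arctan2(*(h-cp)[1::-1])))
m=(w[...,2]>.098)&(abs(w[...,0]-.556)<.06)&(abs(w[...,1]+.187)<.06);q=w[m];print(q.min(0),q.max(0))
mv([p[0],p[1],.074],18)
E
```

```text
hole [ 0.47450845 -0.21645911  0.026     ] axis [ 0.5589372  -0.19044875  0.02      ] cap [ 0.56195728 -0.18986799  0.106     ] pin [ 0.53913086 -0.41341316  0.068     ] dist 0.12146763186755205 -163.08672709512166
[ 0.53327774 -0.2163964   0.0992758 ] [ 0.58813171 -0.16117904  0.11228714]
turn [-0.06 -0.    5.02] shift tool [33.45 -3.33 16.52] shift in goal frame [33.03 -6.26 16.51] tcp [ 0.2444 -0.575   0.2391] F [ 0.1 -0.5 -0.8] w 0.0952 gf 0.0 t 0.1 j6 -0.11
```

Request:
{"method": "carry_out", "body": {"increments": "0 0 5 0 0 0 6; 0 0 0 4 -0.8 0 6; 0 0 0 4.8 -0.9 1 6; 0 0 0 4.8 -0.9 1 6; 0 0 0 4.8 -0.9 1.5 6; 0 0 0 4.8 -0.9 1.5 6; 0 0 0 4.8 -0.9 1.5 6; 0 0 0 4 -0.8 1.5 6", "grip_force": 20}}

```text
clock: 0.9
tcp_pos: [0.529, -0.4182, 0.1597]
tcp_rot: [-0.0, 0.988, 0.157, -0.0]
contact_force: [0.3, -1.0, -0.3]
grip_width: 0.0602
grip_force: 0.0
```

Run:
```python
from h import *
f=snap('side','s1');t=snap('top','t1')
mv([.5391,-.4134,.074],18)
cv2.imwrite('pics/c2.png',np.vstack([cv2.resize(f['color'][180:320,240:420],(720,560),interpolation=2)])[:,:,::-1])
print(t['range_z'][181,358])
```

```text
turn [-0.19  0.06  0.27] shift tool [0.94 0.05 8.38] shift in goal frame [0.93 0.02 8.39] tcp [ 0.5302 -0.4161  0.1579] F [-1.  -0.5 -0.1] w 0.0601 gf 0.0 t 1.0 j6 0.49
0.75912225
```

View pics/c2.png

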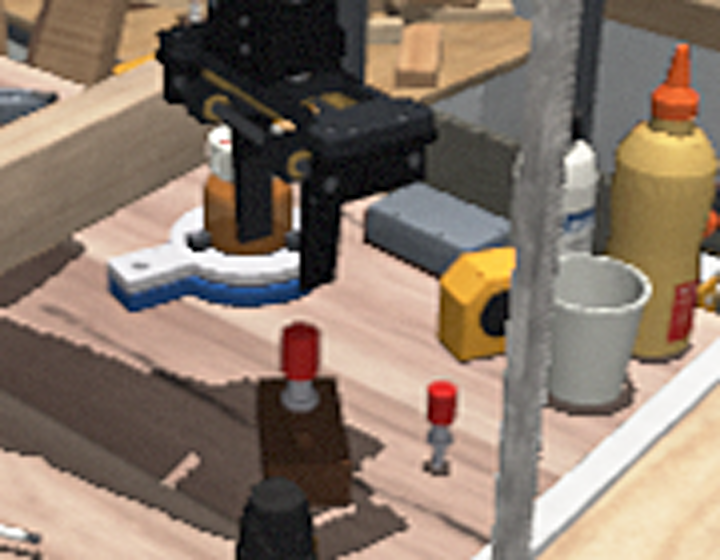

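Fingers straddle the pin's knob at crop (300,350), and the small pin at (440,405) is well clear. Descend and grip.

Request:
{"method": "carry_out", "body": {"increments": "0 0 0 0.9 0 1 6; 0 0 0 0 0 2.5 6; 0 0 0 0 0 2.5 6; 0 0 0 0 0 2.4 6; 0 0 0 0 0 0 6; 0 0 0 0 0 0 1.5; 0 0 0 0 0 0 1.5; 0 0 0 0 0 0 1.5", "grip_force": 30}}

```text
clock: 1.8
tcp_pos: [0.536, -0.4175, 0.078]
tcp_rot: [0.001, 0.988, 0.156, 0.001]
contact_force: [-0.6, -0.6, 0.6]
grip_width: 0.0415
grip_force: 0.0
```

Request:
{"method": "carry_out", "body": {"increments": "0 0 0 0 0 0 1.5; 0 0 0 0 0 0 1.5; 0 0 0 0 0 0 1.5; 0 0 0 0 0 -1.5 1.5; 0 0 0 0 0 -2 1.5; 0 0 0 0 0 -2 1.5; 0 0 0 0 0 0 1.5; 0 0 0 0 0 0 1.5"}}

```text
clock: 2.6
tcp_pos: [0.5357, -0.4169, 0.1319]
tcp_rot: [0.0, 0.988, 0.157, 0.0]
contact_force: [0.5, 0.1, -1.8]
grip_width: 0.0242
grip_force: 30.0
```

Run:
```python
from h import *
f=snap('side','s2')
mv([.4744,-.2154,.11],17)
cv2.imwrite('pics/c3.png',cv2.resize(f['color'][190:310,250:390],(700,600),interpolation=2)[:,:,::-1])
```

```text
turn [-0.02  0.02  1.02] shift tool [  0.42 -21.04   2.13] shift in goal frame [  0.05 -21.04   2.12] tcp [ 0.5355 -0.4168  0.1312] F [ 0.2  0.4 -1.3] w 0.024 gf 30.0 t 2.65 j6 0.5
```

View pics/c3.png

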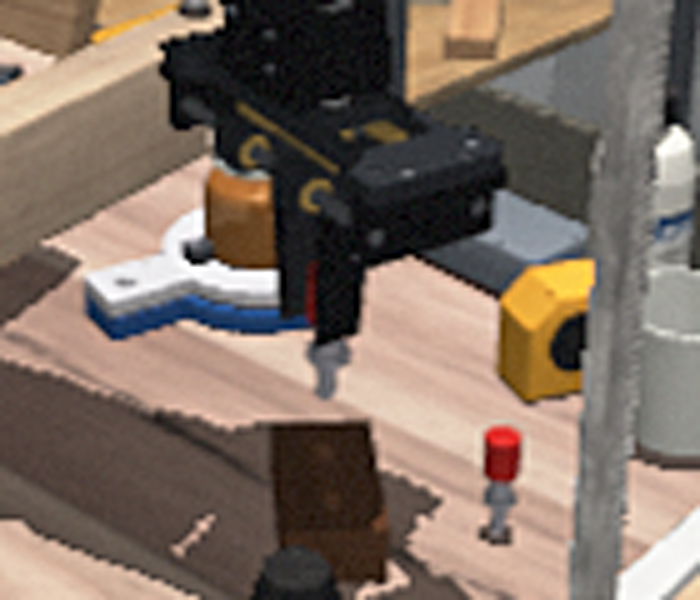

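Request:
{"method": "carry_out", "body": {"increments": "0 0 1 0 -2 0 1.5; 0 0 0 0 -4 0 1.5; 0 0 0 0 -4 0 1.5; 0 0 0 0 -4 0 1.5; 0 0 0 0 -4 0.5 1.5; 0 0 0 -0.3 -3 0.5 1.5; 0 0 0 0 0 0 1.5; 0 0 0 0 0 0 1.5"}}

```text
clock: 3.45
tcp_pos: [0.4711, -0.2169, 0.1212]
tcp_rot: [-0.0, 0.989, 0.148, -0.0]
contact_force: [0.3, -0.3, -0.7]
grip_width: 0.0244
grip_force: 30.0
```

Run:
```python
from h import *
f=snap('side','s3')
mv([.4744,-.2154,.11],17)
K=f['intrinsics'];s=r.observe()['tcp_pos'];Ti=np.linalg.inv(f['T'])
for P in ([*s[:2],s[2]-.068],[*s[:2],s[2]-.068+.024],[.4744,-.2154,.026]):
    c=Ti@[*P,1];print((K@c[:3]/c[2])[:2])
cv2.imwrite('pics/c4.png',cv2.resize(f['color'][195:265,245:335],(770,600),interpolation=2)[:,:,::-1])
```

```text
turn [0.01 0.   0.03] shift tool [ 0.35 -0.12  1.13] shift in goal frame [ 0.35 -0.12  1.13] tcp [ 0.4714 -0.2176  0.1213] F [ 0.4 -0.4 -0.3] w 0.0243 gf 30.0 t 3.5 j6 0.71
[272.93992419 238.51323267]
[272.6458742  231.00054033]
[274.15341282 246.40130218]
```

View pics/c4.png

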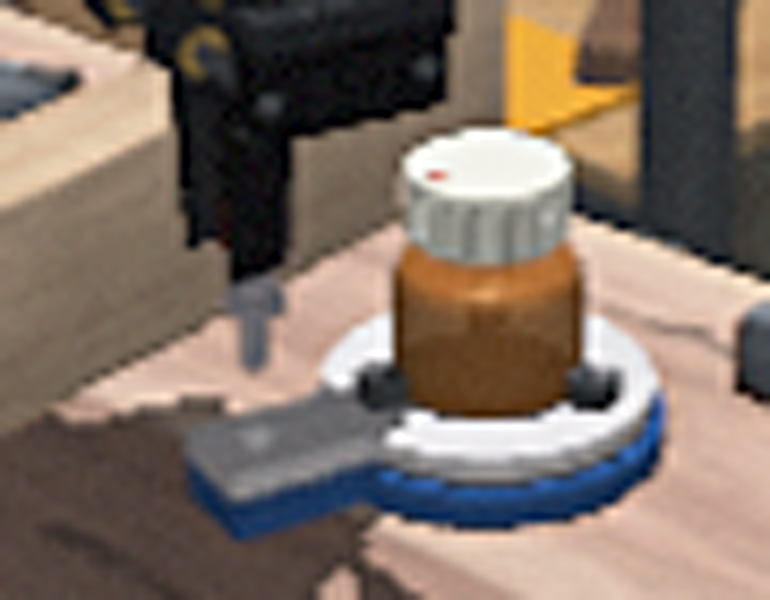

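Tip at crop (255,370), i.e. pixel (274.3,237.7). Hole mouth at crop (255,438), i.e. (274.3,245.6). The pin sits about 3–4 mm ahead in the pads, so it is already nearly above the hole.

Request:
{"method": "carry_out", "body": {"increments": "0 0 0 0 -0.1 0.5 1.5; 0 0 0 0 0 1 1.5; 0 0 0 0 0 0.8 1.5; 0 0 0 0 0 0.4 1.5; 0 0 0 0 0 0.3 1.5; 0 0 0 0 0 0.3 1.5; 0 0 0 0 0 0 1.5; 0 0 0 0 0 0 1.5"}}

```text
clock: 4.3
tcp_pos: [0.4733, -0.2179, 0.0913]
tcp_rot: [0.003, 0.989, 0.148, 0.003]
contact_force: [0.1, -0.3, 35.5]
grip_width: 0.0234
grip_force: 30.0
```

Request:
{"method": "carry_out", "body": {"increments": "0 0 0 0 0 -0.5 1.5; 0 0 0 0 0 -0.3 1.5; 0 0 0 0 0 0 1.5; 0 0 0 0 0 0 1.5; 0 0 0 0 0 0 1.5; 0 0 0 0 0 0 1.5; 0 0 0 0 0 0 1.5; 0 0 0 0 0 0 1.5"}}

```text
clock: 5.1
tcp_pos: [0.4707, -0.2161, 0.0965]
tcp_rot: [-0.0, 0.989, 0.148, -0.0]
contact_force: [0.1, 0.0, -0.0]
grip_width: 0.0234
grip_force: 30.0
```

Run:
```python
from h import *
f=snap('side','s4')
mv([.4744,-.2154,.11],17)
cv2.imwrite('pics/c5.png',cv2.resize(f['color'][215:263,250:314],(800,600),interpolation=2)[:,:,::-1])
```

```text
turn [0.   0.   0.02] shift tool [ 0.37  0.03 -1.35] shift in goal frame [ 0.37  0.03 -1.35] tcp [ 0.4707 -0.2162  0.0965] F [-0.   0.  -1.7] w 0.0234 gf 30.0 t 5.15 j6 0.72
```

View pics/c5.png

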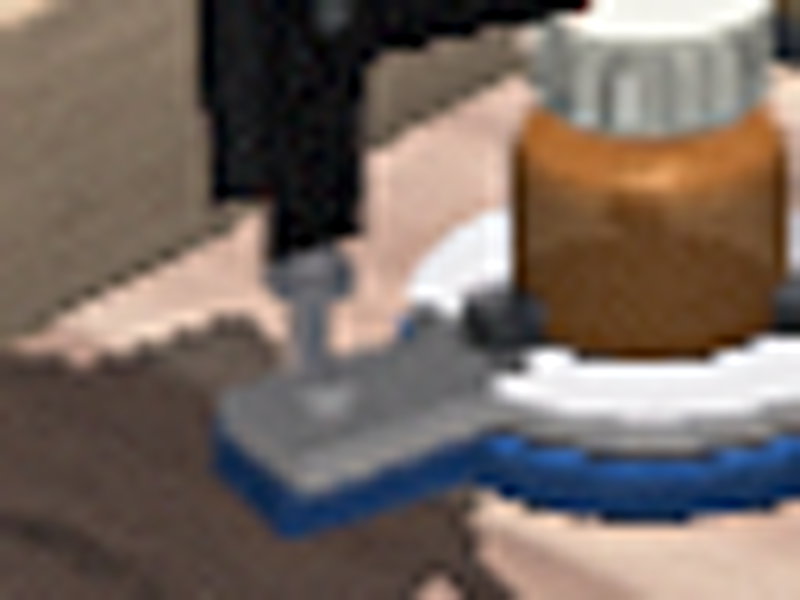

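The shank is at crop (312,370) and the hole at (328,400), so the tip is about 3 mm short in x and about 2 mm too far in y. Correct that and try again.

Request:
{"method": "carry_out", "body": {"increments": "0 0 0 0.22 0.25 0 1.5; 0 0 0 0 0 0 1.5; 0 0 0 0 0 0.3 1.5; 0 0 0 0 0 0.2 1.5; 0 0 0 0 0 0.2 1.5; 0 0 0 0 0 0.2 1.5; 0 0 0 0 0 0 1.5; 0 0 0 0 0 0 1.5"}}

```text
clock: 5.95
tcp_pos: [0.4734, -0.2178, 0.0874]
tcp_rot: [-0.0, 0.989, 0.148, -0.0]
contact_force: [-1.1, -1.0, -1.5]
grip_width: 0.0234
grip_force: 30.0
```

Request:
{"method": "carry_out", "body": {"increments": "0 0 0 0 0 0.3 1.5; 0 0 0 0 0 0.3 1.5; 0 0 0 0 0 0.3 1.5; 0 0 0 0 0 0.3 1.5; 0 0 0 0 0 0.3 1.5; 0 0 0 0 0 0.2 1.5; 0 0 0 0 0 0 1.5; 0 0 0 0 0 0 1.5"}}

```text
clock: 6.75
tcp_pos: [0.4728, -0.2172, 0.07]
tcp_rot: [-0.001, 0.989, 0.148, -0.001]
contact_force: [-3.5, 3.1, 1.5]
grip_width: 0.0233
grip_force: 30.0
```

Request:
{"method": "carry_out", "body": {"increments": "0 0 0 0 0 0.1 1.5; 0 0 0 0 0 0.1 1.5; 0 0 0 0 0 0.1 1.5; 0 0 0 0 0 0.1 1.5; 0 0 0 0 0 0.1 1.5; 0 0 0 0 0 0 1.5; 0 0 0 0 0 0 1.5; 0 0 0 0 0 0 1.5"}}

```text
clock: 7.55
tcp_pos: [0.4739, -0.2177, 0.0683]
tcp_rot: [0.001, 0.989, 0.148, 0.001]
contact_force: [-9.6, 8.8, 44.2]
grip_width: 0.0233
grip_force: 30.0
```

Request:
{"method": "carry_out", "body": {"increments": "0 0 0 0 0 -0.3 1.5; 0 0 0 0 0 0 5; 0 0 0 0 0 0 5; 0 0 0 0 0 0 5; 0 0 0 0 0 -1 5; 0 0 0 0 0 -2 5; 0 0 0 0 0 -4 9.5; 0 0 0 0 0 -4 9.5"}}

```text
clock: 8.35
tcp_pos: [0.4733, -0.2178, 0.18]
tcp_rot: [-0.0, 0.989, 0.148, -0.0]
contact_force: [0.8, 0.4, 0.3]
grip_width: 0.0609
grip_force: 0.0
```

Request:
{"method": "carry_out", "body": {"increments": "0 0 0 4 0 0 9.5; 0 0 0 4.5 0 0 9.5; 0 0 0 0.5 0 0 9.5; 0 0 0 0 0 0 9.5; 0 0 0 0 0 0 9.5; 0 0 0 0 0 0 9.5; 0 0 0 0 0 0 9.5; 0 0 0 0 0 0 9.5"}}

```text
clock: 9.15
tcp_pos: [0.5592, -0.1919, 0.1788]
tcp_rot: [0.0, 0.989, 0.148, 0.0]
contact_force: [1.2, 0.1, 0.4]
grip_width: 0.0949
grip_force: 0.0
```

Run:
```python
from h import *
f=snap('side','s5')
mv([.561,-.191,.1005],17)
w=world(f);c=f['color'].astype(int)
red=(c[...,0]>120)&(c[...,1]<80)&(c[...,2]<80)&(abs(w[...,0]-.475)<.03)&(abs(w[...,1]+.215)<.04)
print(w[red].max(0),w[red].min(0),np.median(w[red],0))
cv2.imwrite('pics/c6.png',cv2.resize(f['color'][170:260,240:360],(800,600),interpolation=2)[:,:,::-1])
```

```text
turn [ 0.01 -0.   -0.01] shift tool [ 0.19 -0.03  7.82] shift in goal frame [ 0.19 -0.03  7.82] tcp [ 0.5593 -0.1919  0.1787] F [ 0.9 -0.4  0.6] w 0.095 gf 0.0 t 9.2 j6 0.83
[ 0.47977601 -0.21990427  0.07778088] [ 0.47073593 -0.22752303  0.05013234] [ 0.47515103 -0.22462435  0.06377428]
```

View pics/c6.png

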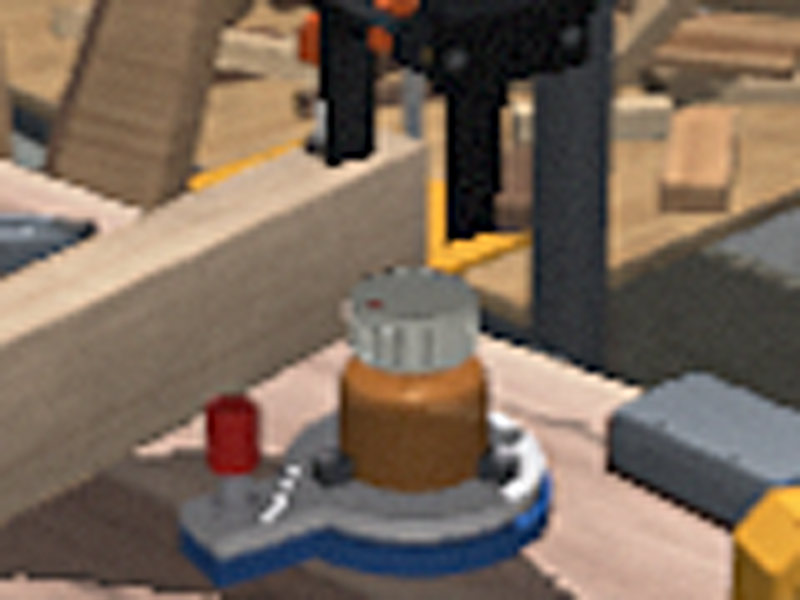

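The pin stands upright with its collar on the ear at crop (235,480), and its knob top is at 0.078 m, so it is seated. The cap is centred between the fingers at crop (413,310). Descend and grip.

Request:
{"method": "carry_out", "body": {"increments": "0 0 0 0.2 0 2 9.5; 0 0 0 0 0 2.5 9.5; 0 0 0 0 0 2.3 9.5; 0 0 0 0 0 1 9.5; 0 0 0 0 0 0 9.5; 0 0 0 0 0 0 5; 0 0 0 0 0 0 5; 0 0 0 0 0 0 5", "grip_force": 50}}

```text
clock: 10.0
tcp_pos: [0.5619, -0.1911, 0.1016]
tcp_rot: [0.0, 0.989, 0.148, 0.001]
contact_force: [-1.0, 0.2, -0.1]
grip_width: 0.0762
grip_force: 0.0
```

Request:
{"method": "carry_out", "body": {"increments": "0 0 0 0 0 0 5; 0 0 0 0 0 0 5; 0 0 0 0 0 0 5; 0 0 0 0 0 0 5; 0 0 0 0 0 0 5; 0 0 0 0 0 0 5; 0 0 0 0 0 0 5; 0 0 0 0 0 0 5"}}

```text
clock: 10.8
tcp_pos: [0.5604, -0.1886, 0.1006]
tcp_rot: [-0.002, 0.989, 0.148, -0.001]
contact_force: [-3.0, 14.7, 6.0]
grip_width: 0.0557
grip_force: 50.0
```

Run:
```python
from h import *
mv([.561,-.191,.1005],17);print(r.observe()['moment'])
```

```text
turn [-0.25  0.11 -0.01] shift tool [-0.01  0.24  0.01] shift in goal frame [-0.01  0.24  0.01] tcp [ 0.5604 -0.1886  0.1006] F [-3.  14.7  6. ] w 0.0557 gf 50.0 t 10.8 j6 0.83
[ 2.75103149  0.64627033 -0.18130109]
```

Request:
{"method": "carry_out", "body": {"increments": "0 0 0 0 -0.24 0 5; 0 0 0 0 0 0 5; 0 0 -4 0 0 -0.015 5; 0 0 -6 0 0 -0.025 5; 0 0 -6 0 0 -0.025 5; 0 0 -6 0 0 -0.025 5; 0 0 0 0 0 0 5; 0 0 0 0 0 0 5"}}

```text
clock: 11.6
tcp_pos: [0.5608, -0.1887, 0.1014]
tcp_rot: [-0.0, 0.943, 0.333, -0.0]
contact_force: [-0.8, -0.2, -0.6]
grip_width: 0.0555
grip_force: 50.0
```

Run:
```python
from h import *
mv([.561,-.189,.1005],17);print(r.observe()['moment'])
```

```text
turn [-0.000e+00  1.000e-02  2.185e+01] shift tool [0.   0.03 0.09] shift in goal frame [0.01 0.03 0.09] tcp [ 0.5608 -0.1887  0.1014] F [-0.8 -0.2 -0.6] w 0.0555 gf 50.0 t 11.6 j6 0.46
[0.16182395 0.25669327 0.04360465]
```

Request:
{"method": "carry_out", "body": {"increments": "0 0 -6 0 0 -0.025 5; 0 0 -8 0 0 -0.03 5; 0 0 -8 0 0 -0.03 5; 0 0 -8 0 0 -0.03 5; 0 0 -8 0 0 -0.03 5; 0 0 -8 0 0 -0.03 5; 0 0 -8 0 0 -0.03 5; 0 0 -6 0 0 -0.03 5"}}

```text
clock: 12.4
tcp_pos: [0.562, -0.1893, 0.1043]
tcp_rot: [0.002, 0.648, 0.761, 0.0]
contact_force: [3.9, -1.1, -1.4]
grip_width: 0.0557
grip_force: 50.0
```

Run:
```python
from h import *
f=snap('side','s6');t=snap('top','t6')
mv([.561,-.189,.1005],17);print(r.observe()['moment'])
cv2.imwrite('pics/c7.png',cv2.resize(f['color'][170:260,240:360],(800,600),interpolation=2)[:,:,::-1])
```

```text
turn [ 2.000e-01 -3.000e-02  8.197e+01] shift tool [ 0.03 -0.09  0.38] shift in goal frame [-0.08 -0.05  0.38] tcp [ 0.5619 -0.1892  0.1043] F [ 4.1 -1.2  0.4] w 0.0557 gf 50.0 t 12.5 j6 -0.59
[-0.22805789 -0.96465265  0.02679273]
```

View pics/c7.png

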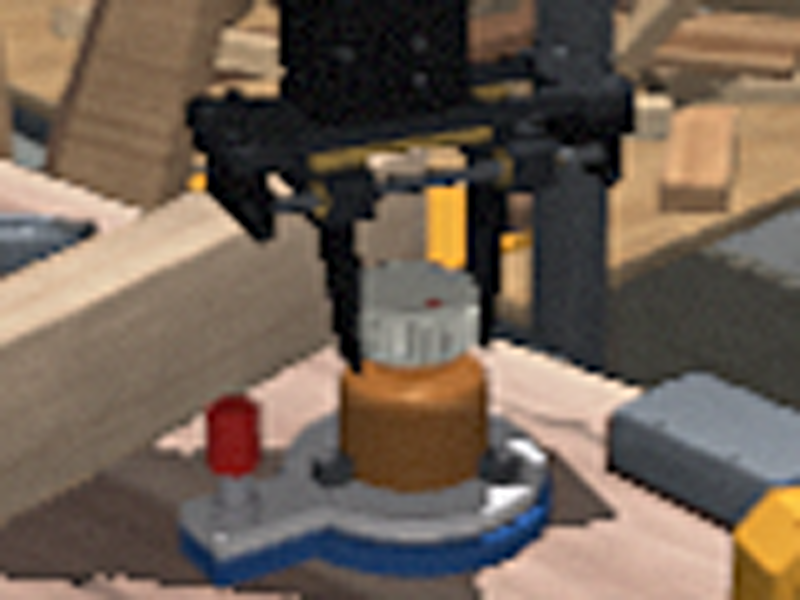

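The dot has moved with the cap to crop (432,302), about 82° round, and the pin is still seated. Lift gently.

Request:
{"method": "carry_out", "body": {"increments": "0 0 -2 0 0.07 0 5; 0 0 0 0 0 -0.1 5; 0 0 0 0 0 -0.2 5; 0 0 0 0 0 -0.3 5; 0 0 0 0 0 0 5; 0 0 0 0 0 0 5; 0 0 0 0 0 0 5; 0 0 0 0 0 0 5"}}

```text
clock: 13.3
tcp_pos: [0.5617, -0.1887, 0.11]
tcp_rot: [0.0, 0.636, 0.772, 0.0]
contact_force: [2.1, -2.7, 1.6]
grip_width: 0.0557
grip_force: 50.0
```

Request:
{"method": "carry_out", "body": {"increments": "0 0 0 0 0 -0.4 5; 0 0 0 0 0 -0.6 5; 0 0 0 0 0 -0.8 5; 0 0 0 0 0 -0.7 5; 0 0 0 0 0 -0.35 5; 0 0 0 0 0 0 5; 0 0 0 0 0 0 5; 0 0 0 0 0 0 5"}}

```text
clock: 14.1
tcp_pos: [0.5614, -0.1885, 0.1381]
tcp_rot: [-0.0, 0.636, 0.772, -0.0]
contact_force: [0.4, 0.0, -1.2]
grip_width: 0.0558
grip_force: 50.0
```

Run:
```python
from h import *
f=snap('side','s8')
mv([.562,-.189,.1385],100)
cv2.imwrite('pics/c8.png',cv2.resize(f['color'][170:260,240:360],(800,600),interpolation=2)[:,:,::-1])
```

```text
turn [-0.03 -0.02  1.02] shift tool [-0.06  0.05 -0.05] shift in goal frame [-0.06  0.05 -0.05] tcp [ 0.5614 -0.1885  0.138 ] F [ 0.2  1.3 -0.2] w 0.0557 gf 50.0 t 14.15 j6 -0.63
```

View pics/c8.png

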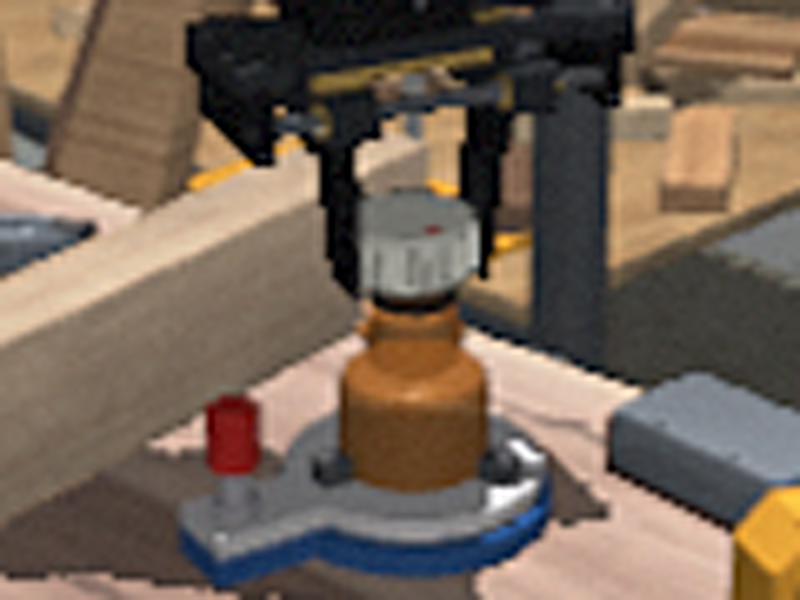

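The cap is off, level and centred above the neck. Its rim is about 1.6 cm above the mouth, and the pin is in place at crop (235,450). Handing the job in.

```bash
python3 -c "
from station import r
print(r.close_job())"
```

```text
the job is handed in; nothing more can be done
None
```

I've handed the job in: the pin is seated in the ear and released, and the unscrewed cap is held level and centred with its rim about 1.6 cm above the jar's mouth (about 14 s of the 51 s used).

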